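Lock washed filter cassettes into the wash carrier

ROBOT

A 6-joint arm with a two-finger parallel gripper is mounted at the origin on the work surface. World frame = base frame: x ahead of the robot, y to its left, z up, the work surface at z = 0. Lengths are in mm, angles in degrees, forces in N, time in s.
With the tool pointing down it reaches from about 300 to 850 mm from the base axis. Payload 4.2 kg.
Tool frame: the origin (TCP) lies between the finger pads; the fingertips stand 14 mm ahead of it and the grasp point (between the pads) lies 5 mm behind it (env.finger_overhang is the distance from the TCP to the fingertips, in mm); z points along the fingers, y is the line along which they close (so a half turn about z gives the same grasp; the last joint's range is limited). The gripper opens to 91 mm and grips with 3 to 60 N. Pads are 32 mm wide; open, the fingers measure 118 mm over their backs; the gripper's body (76 mm by 178 mm) begins 60 mm behind the grasp point.
Start: joints at [62.968, 18.312, 89.639, -0, 72.044, -1.146], TCP at [251.041, 517.32, 227.976] pointing down, gripper open.
Joint ranges: [-177.97, 177.97], [-48.28, 115.42], [12.27, 149.76], [-77.06, 257.06], [2.81, 150.46], [-146.56, 146.56]. Speed limits (degrees/s): [147.25, 147.25, 180, 180, 180, 180].

INTERFACE

Orientations are given as [roll, pitch, yaw] about the fixed x, y, z axes, in that order (R = Rz(yaw) Ry(pitch) Rx(roll)).
In Python, from workcell import status, cams, env, finder gives the robot as it stands.
- The arm moves only by the tool apply_moves, never from a script. Its argument "increments" is a list of rows, each a list of 7 numbers: the opening, from -1 (shut) to 1 (fully open), then the shift along the world's x, y, z in m, then the turn, a rotation vector about the world's x, y, z in degrees. In form: [[gripper, x, y, z, ax, ay, az], ...]. A call has 1 to 5 rows; each row shifts and turns the commanded pose from where the row before left it; what a row does not reach is not made up. A row lasts 1/12 s, in which the tool goes at most 41.7 mm and 7.16 degrees, less where a joint would pass 70% of its speed; a pose out of reach is approached as far as the arm can. A call with a gripper value outside its range is refused whole. The fingers move at their own pace and stop on an object; "newtons" is the grip in N (left out, the last holds). Time passes only in rows, so rows that do not move let the fingers close. It gives the time, the measured TCP pose, the force, the opening and the grip force at its end, in the units of the state.
- status.state(): the state, without advancing time (a new reading comes with each control period).
- cams.grab_frame(name): name is "side" or "top" or "wrist"; returns a dict with "color" (420x560x3 uint8, red, green, blue), "intrinsics" (3x3 intrinsics, pixels), "R" (3x3) and "t" (3): a world point X has camera coordinates R X + t. Camera axes: x right, y down, z forward; pixel columns grow to the right and rows downward; lengths in mm; the calibration is good to about 2 mm. A picture is of the moment at which its call begins. There is no depth.
- env.job_done(): hands the job in; it is judged then, once.
Trained networks look in the newest picture that a camera, given by its name, has taken for a name from the list of things; names that differ only in an ending like _2 or _b are one class to them, and where a whole thing is asked for, a point or a joint stands for the part that bears it (a point fixed in the world has none). Each returns a list of dicts, best first, with "score" (0 to 1); they miss things now and then, are a little off and sometimes report something else, mostly with a low value. They report only what shows in the picture. A call takes as long as a camera call. They do not tell look-alikes from the thing itself.
- finder.boxes_of(query, camera): "rect" ([left, top, width, height] in pixels, round what is visible of it).
- finder.trace(query, camera): "pixels" (420x560 bool, what is visible of it) and "rect" ([left, top, width, height] in pixels, round what is visible of it).
The state is a dict: "time_s": time; "qpos": joint angles; "qvel": joint speeds; "effort": joint torques, N m; "ee_pos": TCP position; "ee_rot": TCP orientation; "force": force on the tool from outside, world axes, zero at the start; "torque": the same for the moment, N m; "gripper_width": finger opening in mm; "gripper_force": force on a finger pad.
Only numpy, scipy, OpenCV 4.12 (cv2) and the standard library are available. Lean on these libraries where they do the work, as an engineer would, in place of code of your own. Each camera call takes 0.05 s, during which the arm holds its last target. There are 200 camera calls.

TASK

Lock the three black filter cassettes into the wash carrier: slide each one fully home against the carrier's back stop, then thread the steel lock rod in from the blue end plate, through the yellow clips of all three cassettes and out through the white end plate, until its red grip sits flush against the blue plate, and let go. The clips sit loosely, so feel the rod through each of them, forcing neither rod nor cassettes, and leave everything else on the bench where it is.

Things in the scene. Friction and masses are not known exactly. Their poses are not given: they have to be found in the camera images.
- carrier: white wash carrier, fixed on the bench, base 150 (x) x 126 (y) x 12 mm, origin under its centre. +x runs from the open loading front to the back, +y from the blue end plate to the white one. Three channels along x at y = -34, 0, +34 mm hold the cassettes, 11.5 mm wide between guide walls up to 68 mm above the bench, which reach from x = -50 to 26 mm. End plates 10 mm thick, y = 53 to 63 mm either side
- carrier_stop (a point): middle of the back stop on the channel floor (carrier x 60, y 0, z 12 mm): two steel cross bars at 34 and 80 mm height stop each cassette when its own origin is at carrier x = 0
- carrier_entry (a point): centre of the rod hole (12.4 mm diameter) on the outer face of the blue end plate, at carrier x 22, y -63, z 114 mm; the hole runs along carrier +y. The plate is 91 mm high, with an ear 42 mm wide (x) round the hole rising to 136 mm
- carrier_exit (a point): centre of the same size hole on the outer face of the white end plate, 126 mm from carrier_entry, on the same line
- rod: lock rod, lying flat at the start: steel shank 10 mm in diameter and 170 mm long along its +x axis, its nose bevelled to 8 mm over the last 2 mm; at the other end (-x) a red flat grip 32 long x 26 wide (y) x 10 mm thick (z). Origin on the axis at the shoulder where the grip meets the shank; about 110 g, balance point roughly 70 mm along the shank
- rod_tip (a point): centre of the rod's nose, 170 mm from the shoulder along rod +x
- cassette_a: black louvred filter cassette nearest the blue end plate: 120 long (x) x 9 thick (y) x 90 mm high, about 130 g, standing in its channel and free to slide along carrier x; origin at the centre of its underside, axes as the carrier's. It starts 12 to 42 mm short of home, towards the front. A yellow hanging clip rides on its top bar
- cassette_a_top (a point): middle of the yellow clip's travel, at cassette x 22, z 102 mm; in line with the carrier's holes when the cassette is home. The clip (34 wide, 9 thick, rising 14 mm above this point) slides up to 5 mm either way along x and moves at a light touch (about 0.3 N); where it sits differs each time and is not given. The rod goes through its 12.4 mm hole (along y)
- cassette_b: black louvred filter cassette in the middle channel: 120 long (x) x 9 thick (y) x 90 mm high, about 130 g, standing in its channel and free to slide along carrier x; origin at the centre of its underside, axes as the carrier's. It starts 12 to 42 mm short of home, towards the front. A yellow hanging clip rides on its top bar
- cassette_b_top (a point): middle of the yellow clip's travel, at cassette x 22, z 102 mm; in line with the carrier's holes when the cassette is home. The clip (34 wide, 9 thick, rising 14 mm above this point) slides up to 5 mm either way along x and moves at a light touch (about 0.3 N); where it sits differs each time and is not given. The rod goes through its 12.4 mm hole (along y)
- cassette_c: black louvred filter cassette nearest the white end plate: 120 long (x) x 9 thick (y) x 90 mm high, about 130 g, standing in its channel and free to slide along carrier x; origin at the centre of its underside, axes as the carrier's. It starts 12 to 42 mm short of home, towards the front. A yellow hanging clip rides on its top bar
- cassette_c_top (a point): middle of the yellow clip's travel, at cassette x 22, z 102 mm; in line with the carrier's holes when the cassette is home. The clip (34 wide, 9 thick, rising 14 mm above this point) slides up to 5 mm either way along x and moves at a light touch (about 0.3 N); where it sits differs each time and is not given. The rod goes through its 12.4 mm hole (along y)
- dirty_cassette: bystander: a spare unwashed black cassette lying flat, 120 x 90 x 9 mm with a clip standing out at one edge, origin at the middle of the edge opposite the clip
- jug: bystander: teal detergent jug with red cap, 100 x 75 mm, 212 mm tall; origin at its foot
- brush: bystander: scrubbing brush lying flat, blue handle, 190 mm long; origin at the underside of its white bristles
- sponge: bystander: yellow and green scouring sponge, 110 x 70 x 35 mm; origin at its underside
- beaker: bystander: clear plastic beaker, 70 mm across, 100 mm tall; origin at its foot
- tub: bystander: white jar with blue lid, 72 mm across, 100 mm tall; origin at its foot
- rinse_bottle: bystander: white bottle with green cap, 60 mm across, 170 mm tall; origin at its foot
Not all that is in view belongs to the job. Leave any orange or turquoise look-alike of the cassette_b alone.

How it is judged:
By the outcome, as a careful person would: the job done as asked, in the order asked, and still so for the second after the job is handed in, with the robot touching nothing.
It also fails if it takes over 72 s, if anything falls off the work surface, if the arm or the gripper's body presses on something with over 40 N, if the wrist force passes 120 N, or if a joint passes its speed limit or range.

## Working session

There is one attempt and no reset: what is moved stays moved. The work goes in short steps, Python scripts to look and compute and a tool call to move; the robot and the scene stay as the last step left them, time stands still between calls to the robot, and variables do not carry over. Pictures are saved under pics/ and viewed, at most 10 in all, crops included, and the job is handed in when it is done.

Besides the shell and the picture viewer there is one more tool, called after ">>>" as a command line: name --pt "numbers of a row" for each row, then --argument value for the rest. apply_moves: Moves the arm, as the interface text tells. Its arguments: {"type":"object","properties":{"increments":{"type":"array","items":{"type":"array","items":{"type":"number"}}},"newtons":{"type":"number"}},"required":["increments"]}

```bash
mkdir -p pics; ls; cat > h.py <<'E'
import numpy as np, cv2
from workcell import status, cams, env, finder
def save(n,f): cv2.imwrite('pics/'+n,cv2.cvtColor(f['color'],cv2.COLOR_RGB2BGR))
def proj(f,X):
    c=np.asarray(f['R'])@np.asarray(X,float)+np.asarray(f['t']); p=np.asarray(f['intrinsics'])@c; return p[:2]/p[2]
def onplane(f,uv,z):
    R=np.asarray(f['R']);t=np.asarray(f['t']);C=-R.T@t
    d=R.T@np.linalg.solve(np.asarray(f['intrinsics']),[uv[0],uv[1],1]); return C+d*(z-C[2])/d[2]
E
python3 - <<'E'
from h import *
a=[]
for n in ('side','top'):
    f=cams.grab_frame(n); np.savez(n+'0.npz',**f); a.append(f)
    R=np.asarray(f['R']);print(n,-R.T@f['t'],R[2],f['intrinsics'][0][0])
    for q in ('carrier','rod','rod_tip','cassette_a','cassette_b_top','carrier_entry','carrier_exit'):
        print(q,[(np.round(b['rect']).tolist(),round(b['score'],2)) for b in finder.boxes_of(q,n)[:6]])
cv2.imwrite('pics/top0.png',cv2.resize(a[1]['color'][:,:,::-1],(800,600)))
cv2.imwrite('pics/side0.png',cv2.resize(a[0]['color'][:,:,::-1],(800,600)))
print(status.state())
E
```

```text
pics
side [  306.85119357 -1057.26778926  1198.77441128] [ 0.15127768  0.67409609 -0.72298653] 541.8074570009696
carrier [([259.0, 160.0, 54.0, 60.0], 0.91)]
rod [([241.0, 262.0, 41.0, 59.0], 0.56)]
rod_tip [([242.0, 264.0, 45.0, 53.0], 0.68)]
cassette_a [([251.0, 175.0, 34.0, 30.0], 0.95), ([253.0, 181.0, 36.0, 34.0], 0.83), ([264.0, 127.0, 18.0, 42.0], 0.72), ([195.0, 184.0, 29.0, 42.0], 0.69), ([254.0, 166.0, 38.0, 17.0], 0.65)]
cassette_b_top [([264.0, 131.0, 19.0, 37.0], 0.8), ([197.0, 190.0, 27.0, 36.0], 0.79), ([343.0, 242.0, 48.0, 34.0], 0.63), ([254.0, 171.0, 34.0, 32.0], 0.58)]
carrier_entry [([256.0, 155.0, 56.0, 67.0], 0.97), ([235.0, 343.0, 45.0, 39.0], 0.38)]
carrier_exit [([258.0, 156.0, 54.0, 64.0], 0.66), ([342.0, 242.0, 49.0, 35.0], 0.3)]
top [ 333.57260751   -6.89877959 1191.94973855] [ 0.21514303  0.00822982 -0.97654787] 404.558876464111
carrier []
rod [([317.0, 256.0, 64.0, 25.0], 0.61), ([254.0, 207.0, 8.0, 47.0], 0.17)]
rod_tip [([320.0, 259.0, 63.0, 19.0], 0.71)]
cassette_a [([230.0, 203.0, 13.0, 46.0], 0.85), ([246.0, 208.0, 5.0, 47.0], 0.72), ([163.0, 205.0,
[... 326 characters left out ...]
93.0, 48.0, 54.0], 0.7)]
{'time_s': 0.8, 'qpos': array([ 6.29686774e+01,  1.83097865e+01,  8.96406087e+01,  1.60189861e-04,
        7.20421453e+01, -1.14679657e+00]), 'qvel': array([ 0.03682264,  0.02053971, -0.08386706,  0.04034718, -0.0848188 ,
        0.04118485]), 'effort': array([ 1.78293143e-03, -4.12306023e+01, -2.32220882e+01,  7.29589560e-02,
        3.75537307e-02, -2.13348017e-05]), 'ee_pos': array([251.03196313, 517.31850441, 227.98621221]), 'ee_rot': array([ 1.79992539e+02, -3.06707930e-06,  1.54115425e+02]), 'force': array([-0.9121298 , -0.85782575,  0.54537021]), 'torque': array([ 0.03611028, -0.04978175, -0.01456323]), 'gripper_force': 0.0, 'gripper_width': 91.43149056190161}
```

View pics/top0.png

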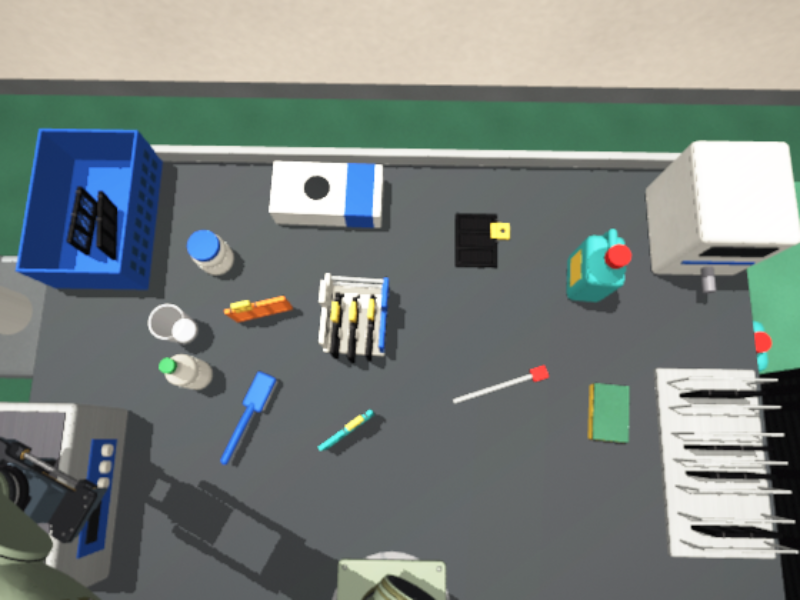

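View pics/side0.png

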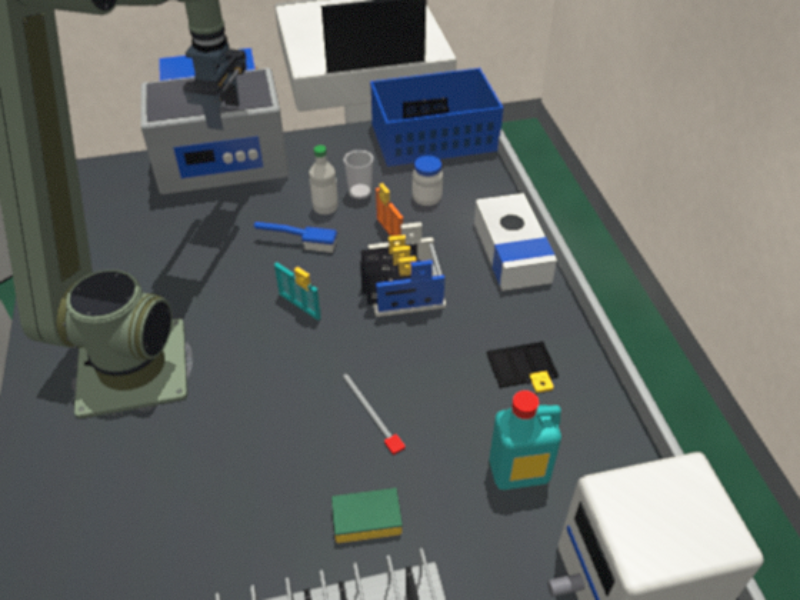

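Rod candidates: only the steel rod with the red grip at (500,385). Cassettes in the carrier: the black ones at (335,312), (353,315) and (371,312). Look-alikes to leave: orange (258,308), turquoise (347,430), the dirty cassette (477,240), and the cassettes in the bin and rack.

```bash
python3 - <<'E'
from h import *
f=dict(np.load('top0.npz'))
for n,uv,z in [('blue back',(386,278),91),('blue front',(384,348),91),('white back',(325,277),91),('white front',(322,348),91),('rodtip',(455,401),5),('grip c',(540,373),5),('shoulder',(532,376),5),('jug cap',(619,256),212),('tealclip',(372,413),100),('orange',(258,308),60)]:
    print(n,onplane(f,np.array(uv)*.7,z).round())
E
```

```text
blue back [637.  22.  91.]
blue front [498.  23.  91.]
white back [637. 143.  91.]
white front [496. 142.  91.]
rodtip [ 405. -121.    5.]
grip c [ 465. -296.    5.]
shoulder [ 458. -279.    5.]
jug cap [ 651. -392.  212.]
tealclip [374.  42. 100.]
orange [579. 279.  60.]
```

>>> apply_moves --pt "-1 0.018 -0.028 0.01 0 0 5" --pt "-1 0.018 -0.028 0.01 0 0 5" --pt "-1 0.018 -0.028 0.01 0 0 5" --pt "-1 0.018 -0.028 0.01 0 0 5" --pt "-1 0.018 -0.028 0.01 0 0 5.885"

```text
time_s: 1.22
ee_pos: [341.5, 376.0, 278.5]
ee_rot: [180.0, 0.0, -179.7]
force: [1.6, -0.1, -0.1]
gripper_width: 60.8
gripper_force: 0.0
```

>>> apply_moves --pt "-1 0.018 -0.03 0.01 0 0 0" --pt "-1 0.018 -0.03 0.01 0 0 0" --pt "-1 0.018 -0.03 0.01 0 0 0" --pt "-1 0.018 -0.03 0.01 0 0 0" --pt "-1 0.018 -0.03 0.01 0 0 0"

```text
time_s: 1.63
ee_pos: [431.5, 225.7, 328.7]
ee_rot: [180.0, 0.0, -180.0]
force: [0.2, -0.1, 0.1]
gripper_width: 27.5
gripper_force: 0.0
```

>>> apply_moves --pt "-1 0.016 -0.03 0.01 0 0 0" --pt "-1 0.016 -0.03 0.01 0 0 0" --pt "-1 0.016 -0.03 0.01 0 0 0" --pt "-1 0.016 -0.03 0.01 0 0 0" --pt "-1 0.01 -0.024 0.01 0 0 0"

```text
time_s: 2.05
ee_pos: [506.1, 81.0, 378.4]
ee_rot: [-180.0, 0.0, 179.9]
force: [0.3, -0.3, -0.1]
gripper_width: 0.3
gripper_force: 0.0
```

>>> apply_moves --pt "-1 0 0 0 0 0 0" --pt "-1 0 0 0 0 0 0" --pt "-1 0 0 0 0 0 0"

```text
time_s: 2.3
ee_pos: [504.6, 83.7, 377.6]
ee_rot: [180.0, -0.0, 180.0]
force: [0.4, 0.0, -1.0]
gripper_width: 0.6
gripper_force: 0.0
```

```bash
python3 - <<'E'
from h import *
f=cams.grab_frame('wrist'); np.savez('w1.npz',**f)
R=f['R'];print(-R.T@f['t'],R.round(3),f['intrinsics'])
for q in ('cassette_b','cassette_b_top','carrier_entry','carrier'):
    print(q,[(np.round(b['rect']).tolist(),round(b['score'],2)) for b in finder.boxes_of(q,'wrist')[:6]])
cv2.imwrite('pics/w1.png',cv2.resize(f['color'][:,:,::-1],(800,600),interpolation=cv2.INTER_CUBIC))
s=status.state();print(s['ee_pos'],s['ee_rot'],s['force'],s['time_s'])
E
```

```text
[433.68748661  83.44348742 534.0242642 ] [[-0.     1.     0.001]
 [ 0.968 -0.     0.25 ]
 [ 0.25   0.001 -0.968]] [[342.37064162   0.         281.63812733]
 [  0.         342.37064162 208.50009391]
 [  0.           0.           1.        ]]
cassette_b [([273.0, 151.0, 12.0, 95.0], 0.91), ([246.0, 9.0, 84.0, 76.0], 0.9), ([368.0, 206.0, 102.0, 37.0], 0.85), ([253.0, 150.0, 12.0, 93.0], 0.76), ([299.0, 159.0, 14.0, 82.0], 0.75)]
cassette_b_top [([364.0, 203.0, 103.0, 42.0], 0.84), ([247.0, 5.0, 83.0, 78.0], 0.76), ([276.0, 152.0, 12.0, 92.0], 0.69), ([231.0, 163.0, 104.0, 110.0], 0.45)]
carrier_entry [([230.0, 162.0, 101.0, 111.0], 0.62)]
carrier [([232.0, 162.0, 102.0, 110.0], 0.89)]
[504.55896079  84.21236973 377.73731191] [ 1.79992305e+02 -3.28968130e-02 -1.79907112e+02] [-0.61715975 -0.07846565  0.15415895] 2.55
```

View pics/w1.png

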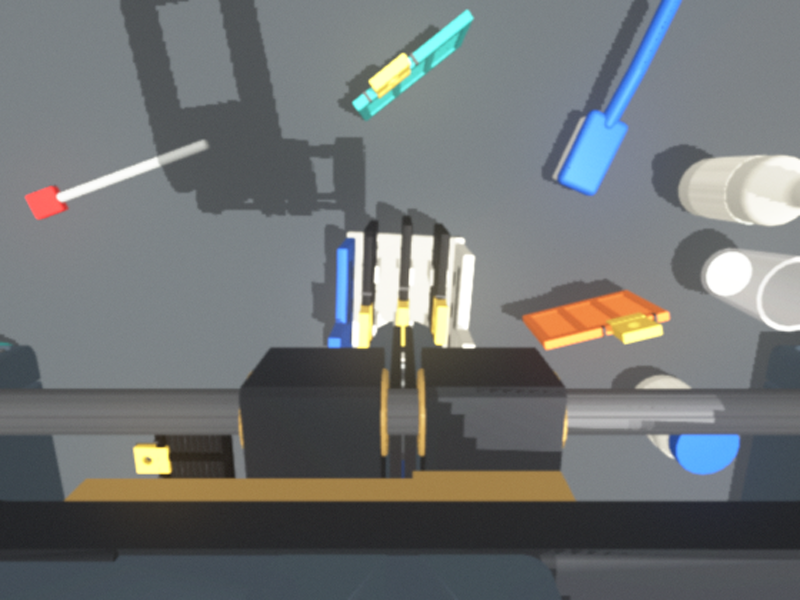

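Wrist view: the carrier is at (405,290) with the blue plate on the left, and the three cassettes stick out towards the robot. The rod is at (130,170), turquoise at (415,65), orange at (595,318). I'll move over the carrier for the close crop.

>>> apply_moves --pt "-1 0.024 0 -0.024 0 0 0" --pt "-1 0.024 0 -0.024 0 0 0" --pt "-1 0.024 0 -0.024 0 0 0" --pt "-1 0.024 0 -0.024 0 0 0" --pt "-1 0.024 0 -0.024 0 0 0"

```text
time_s: 2.97
ee_pos: [625.8, 84.1, 256.8]
ee_rot: [180.0, -0.0, -179.9]
force: [0.5, -0.5, 0.2]
gripper_width: 0.6
gripper_force: 0.0
```

>>> apply_moves --pt "-1 0 0 0 0 0 0" --pt "-1 0 0 0 0 0 0" --pt "-1 0 0 0 0 0 0"

```text
time_s: 3.22
ee_pos: [624.7, 83.8, 258.5]
ee_rot: [180.0, -0.0, -180.0]
force: [-0.1, -0.3, 0.2]
gripper_width: 0.6
gripper_force: 0.0
```

```bash
python3 - <<'E'
from h import *
f=cams.grab_frame('wrist'); np.savez('w2.npz',**f)
cv2.imwrite('pics/w2.png',cv2.resize(f['color'][:320,130:450][:,:,::-1],(600,600),interpolation=cv2.INTER_CUBIC))
s=status.state();print(s['ee_pos'],s['time_s'],-f['R'].T@f['t'])
E
```

```text
[624.77993968  83.80830349 259.43073914] 3.2667 [553.66104198  83.60705029 414.82202323]
```

View pics/w2.png

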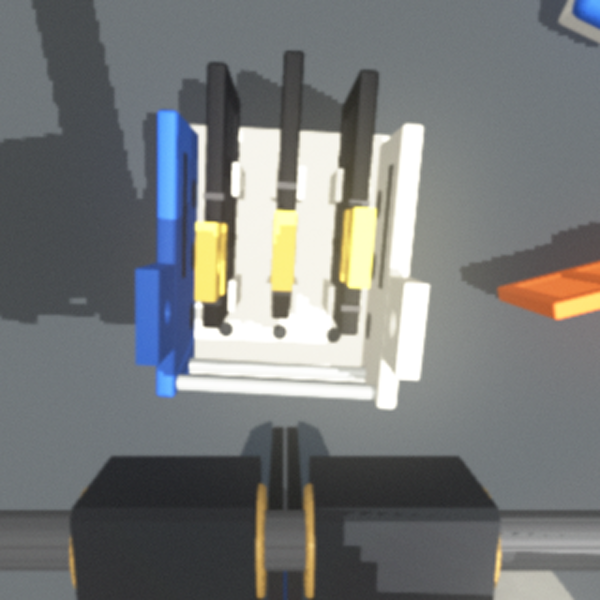

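The crop shows the carrier upright with its blue plate left: ear corners at (137,268)/(136,363) blue and (430,283)/(425,378) white. The three black cassettes stop short of home, and their clips are at (210,260), (285,250) and (358,247). The choice is confirmed; now fit the carrier pose.

```bash
python3 - <<'E'
from h import *
from scipy.optimize import least_squares
f=dict(np.load('w2.npz')); px=lambda u,v:np.array([u/1.875+130-.5,v/1.875-.5])
P=[((137,268),(1,-63,136)),((136,363),(43,-63,136)),((430,283),(1,63,136)),((425,378),(43,63,136)),((160,267),(1,-53,136)),((408,282),(1,53,136)),((405,377),(43,53,136)),((157,363),(43,-53,136))]
def res(p,full=False):
    c,s=np.cos(p[2]),np.sin(p[2]); r=[]
    for uv,X in P: r.append(proj(f,[p[0]+c*X[0]-s*X[1],p[1]+s*X[0]+c*X[1],X[2]+p[3]*0])-px(*uv))
    return np.ravel(r)
q=least_squares(res,[567,83,0,0]); p=q.x; print(p[:2],np.degrees(p[2])); print(q.fun.round(1))
c,s=np.cos(p[2]),np.sin(p[2]); W=lambda x,y,z:np.array([p[0]+c*x-s*y,p[1]+s*x+c*y,z])
def L(u,v,z):
    w=onplane(f,px(u,v),z)[:2]-p[:2]; return np.array([c*w[0]+s*w[1],-s*w[0]+c*w[1]]).round(1)
for n,u,v,z in [('a front',217,63,102),('b front',293,52,102),('c front',368,71,102),('blue front',157,112,91),('blue back',158,395,91),('white front',424,126,91),('base front l',193,124,12),('clip a f',205,222,128),('clip a b',205,301,128),('clip b f',284,209,128),('clip b b',284,290,128),('clip c f',363,207,128),('clip c b',363,288,128)]: print(n,L(u,v,z))
for n,X in dict(entry=(22,-63,114),a=(-60,-34,60),b=(-60,0,60),c=(-60,34,60),ta=(22,-34,118),tb=(22,0,118),tc=(22,34,118)).items(): print(n,W(*X).round(1))
E
```

```text
[572.92978976  83.78559769] -2.9385328116021294
[ 0.4 -0.6  1.2  0.1  0.8 -0.3 -2.  -0.2  0.6  0.6  0.2 -0.4 -3.3 -0.3
  2.   0.7]
a front [-87.6 -34.9]
b front [-93.9  -1.4]
c front [-87.9  32.4]
blue front [-67.7 -63.6]
blue back [ 69.5 -62.8]
white front [-68.1  61.9]
base front l [-74.1 -57.8]
clip a f [-19.1 -35.7]
clip a b [ 15. -35.]
clip b f [-26.2  -1.9]
clip b b [ 8.3 -0.1]
clip c f [-28.8  32. ]
clip c b [ 5.6 34.8]
entry [591.7  19.7 114. ]
a [511.3  52.9  60. ]
b [513.   86.9  60. ]
c [514.8 120.8  60. ]
ta [593.2  48.7 118. ]
tb [594.9  82.7 118. ]
tc [596.6 116.6 118. ]
```

>>> apply_moves --pt "-1 -0.035 0.0075 0 0 0 -2.94" --pt "-1 -0.035 0.0075 0 0 0 0" --pt "-1 -0.035 0.0075 0 0 0 0" --pt "-1 -0.035 0.0075 0 0 0 0" --pt "-1 -0.035 0.0075 -0.01 0 0 0"

```text
time_s: 3.68
ee_pos: [449.1, 121.4, 251.3]
ee_rot: [179.9, 0.4, 177.1]
force: [0.4, 1.5, 1.0]
gripper_width: 0.2
gripper_force: 0.0
```

>>> apply_moves --pt "-1 0 0 -0.04 0 0 0" --pt "-1 0 0 -0.04 0 0 0" --pt "-1 0 0 -0.04 0 0 0" --pt "-1 0 0 -0.04 0 0 0" --pt "-1 0 0 -0.03 0 0 0"

```text
time_s: 4.1
ee_pos: [449.1, 120.9, 57.6]
ee_rot: [180.0, 0.1, 177.1]
force: [0.4, 0.3, -0.8]
gripper_width: 0.5
gripper_force: 0.0
```

>>> apply_moves --pt "-1 0.008 -0.0004 0 0 0 0" --pt "-1 0.008 -0.0004 0 0 0 0" --pt "-1 0.008 -0.0004 0 0 0 0" --pt "-1 0.008 -0.0004 0 0 0 0" --pt "-1 0.006 -0.0003 0 0 0 0"

```text
time_s: 4.52
ee_pos: [490.8, 119.3, 60.4]
ee_rot: [179.9, 0.3, 177.0]
force: [-0.7, 0.6, 0.8]
gripper_width: 0.1
gripper_force: 0.9
```

>>> apply_moves --pt "-1 0.003 -0.00015 0 0 0 0" --pt "-1 0.002 -0.0001 0 0 0 0" --pt "-1 0 0 0 0 0 0"

```text
time_s: 4.77
ee_pos: [493.8, 118.7, 58.5]
ee_rot: [180.0, 0.1, 177.1]
force: [-0.2, -0.5, 0.7]
gripper_width: 0.6
gripper_force: 0.0
```

>>> apply_moves --pt "-1 0.0015 -0.0001 0 0 0 0" --pt "-1 0.0015 -0.0001 0 0 0 0" --pt "-1 0 0 0 0 0 0"

```text
time_s: 5.02
ee_pos: [496.1, 118.5, 58.0]
ee_rot: [180.0, -0.0, 177.1]
force: [-0.6, 0.2, 1.1]
gripper_width: 0.6
gripper_force: 0.4
```

>>> apply_moves --pt "-1 0.001 0 0 0 0 0" --pt "-1 0.001 0 0 0 0 0" --pt "-1 0 0 0 0 0 0"

```text
time_s: 5.27
ee_pos: [498.3, 118.5, 57.9]
ee_rot: [180.0, 0.0, 177.1]
force: [-0.8, 0.1, -0.5]
gripper_width: 0.4
gripper_force: 0.3
```

>>> apply_moves --pt "-1 0.001 0 0 0 0 0" --pt "-1 0 0 0 0 0 0"

```text
time_s: 5.43
ee_pos: [498.9, 118.5, 57.9]
ee_rot: [180.0, -0.0, 177.1]
force: [-1.5, 0.3, 1.0]
gripper_width: 0.3
gripper_force: 1.0
```

>>> apply_moves --pt "-1 0.0015 0 0 0 0 0" --pt "-1 0 0 0 0 0 0"

```text
time_s: 5.6
ee_pos: [498.8, 118.4, 57.9]
ee_rot: [-180.0, -0.2, 177.0]
force: [-6.2, 1.0, 5.7]
gripper_width: 0.2
gripper_force: 3.1
```

>>> apply_moves --pt "-1 0.001 0 0 0 0 0" --pt "-1 0 0 0 0 0 0"

```text
time_s: 5.77
ee_pos: [498.8, 118.4, 57.9]
ee_rot: [-180.0, -0.3, 177.0]
force: [-8.2, 1.6, 7.2]
gripper_width: 0.3
gripper_force: 4.3
```

>>> apply_moves --pt "-1 0.001 0 0 0 0 0" --pt "-1 0 0 0 0 0 0"

```text
time_s: 5.93
ee_pos: [498.8, 118.4, 57.9]
ee_rot: [-180.0, -0.5, 177.0]
force: [-11.2, 1.4, 9.9]
gripper_width: 0.4
gripper_force: 5.6
```

>>> apply_moves --pt "-1 -0.016 0.0008 0 0 0 0" --pt "-1 -0.016 0.0008 0 0 0 0" --pt "-1 -0.016 0.0008 0 0 0 0" --pt "-1 -0.0008 -0.0155 0 0 0 0" --pt "-1 -0.0008 -0.0155 0 0 0 0"

```text
time_s: 6.35
ee_pos: [452.9, 90.0, 58.1]
ee_rot: [180.0, 0.1, 177.2]
force: [-0.4, 0.0, -0.2]
gripper_width: 0.3
gripper_force: 0.0
```

>>> apply_moves --pt "-1 0.008 -0.0004 0 0 0 0" --pt "-1 0.008 -0.0004 0 0 0 0" --pt "-1 0.008 -0.0004 0 0 0 0" --pt "-1 0.008 -0.0004 0 0 0 0" --pt "-1 0.006 -0.0003 0 0 0 0"

```text
time_s: 6.77
ee_pos: [491.8, 88.2, 57.8]
ee_rot: [-180.0, -0.1, 177.1]
force: [-3.7, -1.5, 2.3]
gripper_width: 0.3
gripper_force: 2.0
```

>>> apply_moves --pt "-1 0.003 -0.0001 0 0 0 0" --pt "-1 0.002 -0.0001 0 0 0 0" --pt "-1 0.001 -0.0001 0 0 0 0" --pt "-1 0 0 0 0 0 0"

```text
time_s: 7.1
ee_pos: [497.0, 87.8, 57.9]
ee_rot: [180.0, 0.0, 177.1]
force: [-1.4, -1.1, 0.9]
gripper_width: 0.2
gripper_force: 0.8
```

>>> apply_moves --pt "-1 0.001 0 0 0 0 0" --pt "-1 0.001 0 0 0 0 0" --pt "-1 0 0 0 0 0 0"

```text
time_s: 7.35
ee_pos: [497.3, 87.6, 57.8]
ee_rot: [-180.0, -0.2, 177.1]
force: [-6.0, -1.3, 4.4]
gripper_width: 0.4
gripper_force: 4.2
```

>>> apply_moves --pt "-1 -0.015 0.0008 0 0 0 0" --pt "-1 -0.015 0.0008 0 0 0 0" --pt "-1 -0.013 0.0008 0 0 0 0" --pt "-1 -0.0008 -0.0155 0 0 0 0" --pt "-1 -0.0008 -0.0155 0 0 0 0"

```text
time_s: 7.77
ee_pos: [454.8, 59.4, 58.3]
ee_rot: [180.0, 0.2, 177.2]
force: [-0.2, -0.3, 0.3]
gripper_width: 0.2
gripper_force: 0.0
```

>>> apply_moves --pt "-1 0.008 -0.0004 0 0 0 0" --pt "-1 0.008 -0.0004 0 0 0 0" --pt "-1 0.008 -0.0004 0 0 0 0" --pt "-1 0.008 -0.0004 0 0 0 0" --pt "-1 0.004 -0.0003 0 0 0 0"

```text
time_s: 8.18
ee_pos: [492.3, 57.6, 58.0]
ee_rot: [180.0, 0.1, 177.1]
force: [-2.7, -0.6, 2.0]
gripper_width: 0.4
gripper_force: 1.5
```

>>> apply_moves --pt "-1 0.002 -0.0001 0 0 0 0" --pt "-1 0.001 -0.0001 0 0 0 0" --pt "-1 0.001 -0.0001 0 0 0 0" --pt "-1 0 0 0 0 0 0"

```text
time_s: 8.52
ee_pos: [494.5, 57.0, 57.9]
ee_rot: [180.0, 0.0, 177.1]
force: [0.3, -0.3, -0.2]
gripper_width: 0.4
gripper_force: 0.3
```

>>> apply_moves --pt "-1 0.001 0 0 0 0 0" --pt "-1 0.001 0 0 0 0 0" --pt "-1 0 0 0 0 0 0"

```text
time_s: 8.77
ee_pos: [495.5, 56.9, 57.9]
ee_rot: [-180.0, -0.1, 177.1]
force: [-3.0, 0.6, 1.6]
gripper_width: 0.5
gripper_force: 1.9
```

>>> apply_moves --pt "-1 0.001 0 0 0 0 0" --pt "-1 0 0 0 0 0 0"

```text
time_s: 8.93
ee_pos: [495.5, 56.9, 57.8]
ee_rot: [-180.0, -0.2, 177.0]
force: [-6.8, -0.2, 4.0]
gripper_width: 0.0
gripper_force: 3.3
```

>>> apply_moves --pt "-1 -0.03 0.0015 0 0 0 0" --pt "-1 0 0 0.035 0 0 0" --pt "1 0 0 0.04 0 0 -7" --pt "1 0 0 0.04 0 0 -7" --pt "1 0 0 0 0 0 -7"

```text
time_s: 9.35
ee_pos: [473.0, 58.9, 180.7]
ee_rot: [179.5, 0.9, 155.7]
force: [0.8, -0.2, -0.2]
gripper_width: 17.6
gripper_force: 0.0
```

>>> apply_moves --pt "1 0.012 0 0 0 0 -7" --pt "1 0.012 0 0 0 0 -7" --pt "1 0.012 0 0 0 0 -7" --pt "1 0.012 0 0 0 0 -7" --pt "1 0.012 0 0 0 0 -7"

```text
time_s: 9.77
ee_pos: [529.0, 58.3, 173.4]
ee_rot: [179.8, 0.1, 120.7]
force: [-0.1, -0.7, 0.0]
gripper_width: 51.1
gripper_force: 0.0
```

>>> apply_moves --pt "1 0.012 -0.001 0 0 0 -7" --pt "1 0.012 -0.001 0 0 0 -7" --pt "1 0.012 -0.001 0 0 0 -7" --pt "1 0.012 -0.001 0 0 0 -7" --pt "1 0.012 -0.001 0 0 0 -6"

```text
time_s: 10.18
ee_pos: [589.0, 53.2, 173.2]
ee_rot: [179.8, -0.0, 86.7]
force: [0.3, 0.3, 0.2]
gripper_width: 84.3
gripper_force: 0.0
```

```bash
python3 - <<'E'
from h import *
f=cams.grab_frame('wrist'); np.savez('w3.npz',**f)
cv2.imwrite('pics/w3.png',cv2.resize(f['color'][:,:,::-1],(800,600),interpolation=cv2.INTER_CUBIC))
s=status.state();print(s['ee_pos'],s['ee_rot'],s['time_s'],s['qpos'].round())
E
```

```text
[591.49884965  53.12662876 173.17946174] [ 1.79662437e+02 -1.86722568e-02  8.65622459e+01] 10.2333 [ 4. 22. 92. -0. 65.  7.]
```

View pics/w3.png

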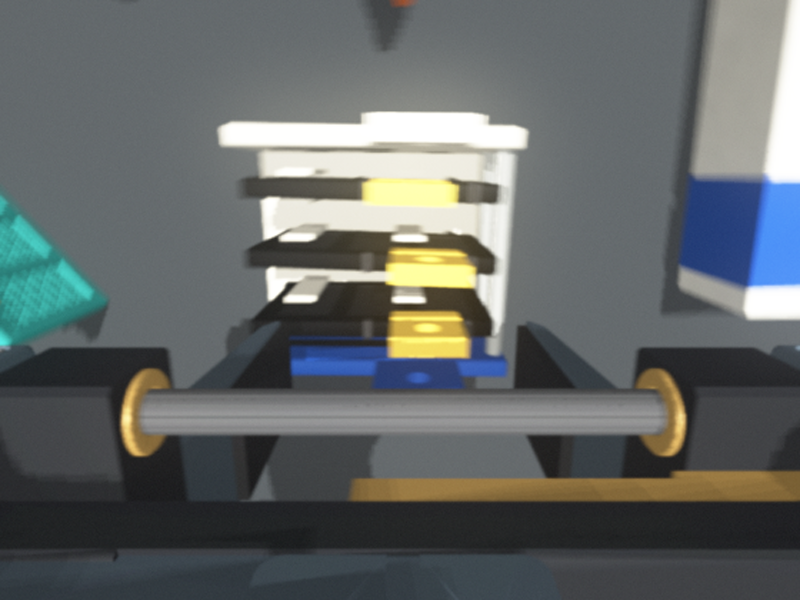

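The view shows the cassettes home. Clips a (428,335) and b (430,267) sit towards the back, and c (410,192) towards the front. Now centre the clips lightly.

>>> apply_moves --pt "1 0 0 -0.025 0 0 0" --pt "1 0 0 -0.02 0 0 0" --pt "1 0 0 0 0 0 0"

```text
time_s: 10.48
ee_pos: [585.1, 53.1, 124.3]
ee_rot: [-179.6, 0.1, 87.2]
force: [-0.9, 0.6, -0.4]
gripper_width: 91.0
gripper_force: 0.0
```

>>> apply_moves --pt "1 0.0065 0 -0.002 0 0 0" --pt "1 0 0 0 0 0 0" --pt "1 0 0 0 0 0 0"

```text
time_s: 10.73
ee_pos: [595.3, 53.5, 127.4]
ee_rot: [179.8, -0.0, 87.1]
force: [-0.2, 0.0, -0.5]
gripper_width: 91.2
gripper_force: 0.0
```

>>> apply_moves --pt "1 0 0 0 0 0 0" --pt "1 0 0 0 0 0 0"

```text
time_s: 10.9
ee_pos: [594.3, 53.4, 127.0]
ee_rot: [179.9, -0.0, 87.1]
force: [0.3, 0.4, 0.5]
gripper_width: 91.5
gripper_force: 0.0
```

>>> apply_moves --pt "-0.22 -0.0008 0 -0.004 0 0 0" --pt "-0.22 0 0 0 0 0 0" --pt "-0.22 0 0 0 0 0 0" --pt "-0.22 0 0 0 0 0 0" --pt "-0.22 0 0 0 0 0 0" --newtons 3

```text
time_s: 11.32
ee_pos: [593.0, 53.4, 122.0]
ee_rot: [180.0, 0.0, 87.1]
force: [0.2, -0.5, -0.2]
gripper_width: 60.8
gripper_force: 0.0
```

>>> apply_moves --pt "-0.22 0 0 0 0 0 0" --pt "-0.22 0 0 0 0 0 0" --pt "-0.22 0 0 0 0 0 0" --pt "-0.22 0 0 0 0 0 0"

```text
time_s: 11.65
ee_pos: [593.2, 53.4, 122.0]
ee_rot: [180.0, -0.0, 87.1]
force: [0.1, -0.4, 0.2]
gripper_width: 35.8
gripper_force: 0.1
```

>>> apply_moves --pt "0.2 0 0 0 0 0 0" --pt "0.2 0 0 0 0 0 0" --pt "0.2 0 0 0.026 0 0 0" --pt "0.2 0.0008 0.015 0 0 0 0" --pt "0.2 0.0008 0.0145 0 0 0 0"

```text
time_s: 12.07
ee_pos: [595.6, 83.4, 149.2]
ee_rot: [179.8, -0.0, 87.0]
force: [-0.3, -0.0, 0.4]
gripper_width: 54.4
gripper_force: 0.0
```

>>> apply_moves --pt "0.2 0 0 -0.01 0 0 0" --pt "0.2 0 0 -0.016 0 0 0" --pt "0.2 0 0 0 0 0 0" --pt "0.2 0 0 0 0 0 0"

```text
time_s: 12.4
ee_pos: [593.1, 83.0, 119.8]
ee_rot: [-179.7, 0.1, 87.1]
force: [-0.1, -0.8, -0.0]
gripper_width: 55.0
gripper_force: 0.0
```

>>> apply_moves --pt "-0.22 0 0 0 0 0 0" --pt "-0.22 0 0 0 0 0 0" --pt "-0.22 0 0 0 0 0 0" --pt "-0.22 0 0 0 0 0 0"

```text
time_s: 12.73
ee_pos: [595.0, 82.8, 122.5]
ee_rot: [179.9, -0.0, 87.0]
force: [-0.1, 0.3, 0.2]
gripper_width: 35.8
gripper_force: 0.1
```

>>> apply_moves --pt "0.2 0 0 0 0 0 0" --pt "0.2 0 0 0 0 0 0" --pt "0.2 0 0 0.026 0 0 0" --pt "0.2 0.0008 0.015 0 0 0 0" --pt "0.2 0.0008 0.0145 0 0 0 0"

```text
time_s: 13.15
ee_pos: [597.2, 112.9, 149.4]
ee_rot: [179.8, -0.1, 87.0]
force: [0.3, 0.2, -0.7]
gripper_width: 54.3
gripper_force: 0.0
```

>>> apply_moves --pt "0.2 0 0 -0.01 0 0 0" --pt "0.2 0 0 -0.016 0 0 0" --pt "0.2 0 0 0 0 0 0" --pt "0.2 0 0 0 0 0 0"

```text
time_s: 13.48
ee_pos: [594.8, 112.4, 119.8]
ee_rot: [-179.7, 0.1, 87.1]
force: [-1.3, 0.4, -1.0]
gripper_width: 54.8
gripper_force: 0.0
```

>>> apply_moves --pt "-0.22 0 0 0 0 0 0" --pt "-0.22 0 0 0 0 0 0" --pt "-0.22 0 0 0 0 0 0" --pt "-0.22 0 0 0 0 0 0"

```text
time_s: 13.82
ee_pos: [596.4, 112.3, 122.4]
ee_rot: [180.0, -0.0, 87.0]
force: [-0.4, 0.2, 0.5]
gripper_width: 35.9
gripper_force: 0.1
```

>>> apply_moves --pt "0.2 0 0 0 0 0 0" --pt "0.2 0 0 0 0 0 0" --pt "0.2 0 0 0.03 0 0 0" --pt "0.2 0 0 0.03 0 0 0"

```text
time_s: 14.15
ee_pos: [595.0, 112.1, 180.9]
ee_rot: [-179.7, 0.1, 87.1]
force: [1.0, 0.3, 0.5]
gripper_width: 54.7
gripper_force: 0.0
```

>>> apply_moves --pt "0.2 -0.01 -0.037 0.004 0 0 4.2" --pt "0.2 -0.01 -0.037 0.004 0 0 4.2" --pt "0.2 -0.01 -0.037 0.004 0 0 4.2" --pt "0.2 -0.01 -0.037 0.004 0 0 4.2" --pt "0.2 -0.01 -0.037 0.004 0 0 4.2"

```text
time_s: 14.57
ee_pos: [545.6, -74.1, 202.5]
ee_rot: [180.0, 0.0, 108.3]
force: [0.0, -0.4, -0.1]
gripper_width: 54.6
gripper_force: 0.0
```

>>> apply_moves --pt "0.2 -0.01 -0.037 0 0 0 0" --pt "0.2 -0.01 -0.037 0 0 0 0" --pt "0.2 -0.01 -0.037 0 0 0 0" --pt "0.2 -0.01 -0.037 0 0 0 0" --pt "0.2 -0.01 -0.037 0 0 0 0"

```text
time_s: 14.98
ee_pos: [495.5, -259.4, 202.3]
ee_rot: [180.0, 0.0, 108.1]
force: [1.6, -0.5, 0.5]
gripper_width: 54.8
gripper_force: 0.0
```

>>> apply_moves --pt "0.2 -0.01 -0.036 0 0 0 0" --pt "0.2 -0.007 -0.036 0 0 0 0" --pt "0.2 0 0 0 0 0 0" --pt "0.2 0 0 0 0 0 0" --pt "0.2 0 0 0 0 0 0"

```text
time_s: 15.4
ee_pos: [479.1, -329.3, 201.9]
ee_rot: [180.0, -0.0, 108.0]
force: [-0.3, 1.0, -0.2]
gripper_width: 54.5
gripper_force: 0.0
```

```bash
python3 - <<'E'
from h import *
f=cams.grab_frame('wrist'); np.savez('w4.npz',**f)
im=f['color'];hsv=cv2.cvtColor(im,cv2.COLOR_RGB2HSV)
t=finder.trace('rod','wrist'); print([(x['rect'],x['score']) for x in t[:3]])
red=((hsv[...,0]<8)|(hsv[...,0]>172))&(hsv[...,1]>150)&(hsv[...,2]>80)
n,l,st,c=cv2.connectedComponentsWithStats(red.astype(np.uint8)); 
for i in range(1,n):
    if st[i,4]>60:
        pts=np.argwhere(l==i)[:,::-1].astype(np.float32); b=cv2.minAreaRect(pts)
        print(st[i],c[i],[onplane(f,q,10)[:2].round(1).tolist() for q in cv2.boxPoints(b)])
if t:
    m=t[0]['pixels']&~red; yx=np.argwhere(m)
    W=np.array([onplane(f,q[::-1],7)[:2] for q in yx]); W0=W.mean(0); u=np.linalg.svd(W-W0)[2][0]; u*=np.sign(u[1])
    a=(W-W0)@u; print('shank',W0,np.degrees(np.arctan2(u[1],u[0])),W0+u*a.min(),W0+u*a.max())
s=status.state();print(s['ee_pos'],s['ee_rot'],s['time_s'])
cv2.imwrite('pics/w4.png',cv2.resize(im[:,:,::-1],(800,600),interpolation=cv2.INTER_CUBIC))
E
```

```text
[([263.8, 0.0, 31.1, 168.1], 0.87)]
shank [ 447.72382401 -243.46485985] 109.26711736626072 [ 470.73496073 -309.295443  ] [ 419.39520381 -162.42194525]
[ 479.51992993 -328.44877605  202.0168934 ] [ 1.79989716e+02 -2.66927838e-02  1.08135247e+02] 15.5
```

View pics/w4.png

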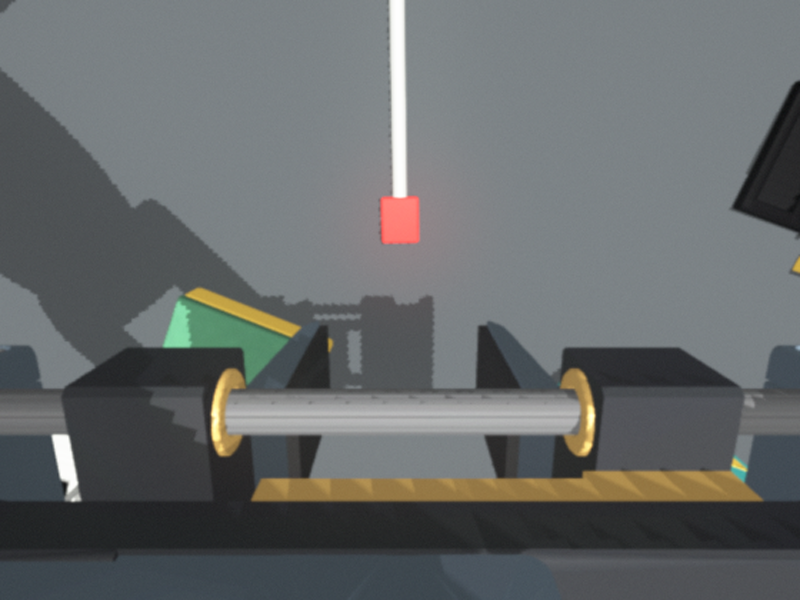

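The red grip is at (400,220) with its shank running straight up to (398,0); nothing else is near it.

```bash
python3 - <<'E'
from h import *
f=dict(np.load('w4.npz')); k=1/1.42857
g=lambda u,v,z:onplane(f,np.array([u*k-.2,v*k-.2]),z)[:2]
for n,q in dict(sl=g(381,197,10),sr=g(420,197,10),el=g(381,243,10),er=g(420,243,10),s=g(400,197,10),e=g(400.5,243,10),far=g(398,2,10),near=g(400,190,10)).items(): print(n,q.round(1))
d=g(398,2,7)-g(400,190,7); print(np.degrees(np.arctan2(d[1],d[0])))
im=f['color']; hsv=cv2.cvtColor(im,cv2.COLOR_RGB2HSV)
for v in (5,60,120,135):
    r=im[v,262:300].astype(int).min(1); c=np.where(r>190)[0]; print(v,(262+c.mean()) if len(c) else None, g((262+c.mean()+.2)/k,(v+.2)/k,7).round(1))
r=im[154,255:305].astype(int); m=np.where(r[:,0]-r[:,1]>60)[0]+255; print(m.min(),m.max())
E
```

```text
sl [ 447.6 -283.2]
sr [ 473.5 -274.8]
el [ 457.2 -314. ]
er [ 483.7 -305.4]
s [ 460.2 -279.1]
e [ 470.5 -309.7]
far [ 421.5 -163.8]
near [ 458.7 -274.6]
108.58270700573345
5 277.5 [ 421.3 -166.2]
60 278.5 [ 436.6 -210.6]
120 279.0 [ 454.1 -263.1]
135 279.5 [ 459.1 -276.8]
266 293
```

>>> apply_moves --pt "0.2 -0.0065 0.015 -0.035 0 0 0.5" --pt "0.2 -0.0062 0.0154 -0.035 0 0 0" --pt "0.2 0 0 -0.035 0 0 0" --pt "0.2 0 0 -0.035 0 0 0" --pt "0.2 0 0 -0.02 0 0 0" --newtons 10

```text
time_s: 15.92
ee_pos: [465.2, -296.3, 39.1]
ee_rot: [-179.8, -0.2, 108.7]
force: [-0.9, 0.2, -0.4]
gripper_width: 54.8
gripper_force: 0.0
```

>>> apply_moves --pt "0.2 0 0 -0.012 0 0 0" --pt "0.2 0 0 -0.006 0 0 0" --pt "0.2 0 0 -0.003 0 0 0" --pt "0.2 0 0 0 0 0 0" --pt "0.2 0 0 0 0 0 0"

```text
time_s: 16.33
ee_pos: [467.4, -299.3, 21.9]
ee_rot: [179.9, 0.1, 108.6]
force: [0.2, -0.5, -0.5]
gripper_width: 54.5
gripper_force: 0.0
```

>>> apply_moves --pt "0.2 0 0 -0.003 0 0 0" --pt "0.2 0 0 -0.002 0 0 0" --pt "0.2 0 0 0 0 0 0"

```text
time_s: 16.58
ee_pos: [466.6, -299.3, 16.2]
ee_rot: [180.0, 0.0, 108.6]
force: [-0.9, 0.2, 0.4]
gripper_width: 54.6
gripper_force: 0.0
```

>>> apply_moves --pt "0.2 0 0.0005 -0.0005 0 0 0" --pt "0.2 0 0 0 0 0 0"

```text
time_s: 16.75
ee_pos: [466.5, -298.7, 15.5]
ee_rot: [180.0, 0.0, 108.6]
force: [-0.5, 0.6, -0.3]
gripper_width: 54.8
gripper_force: 0.0
```

>>> apply_moves --pt "-1 0 0 0 0 0 0" --pt "-1 0 0 0 0 0 0" --pt "-1 0 0 0 0 0 0" --pt "-1 0 0 0 0 0 0" --pt "-1 0 0 0 0 0 0" --newtons 10

```text
time_s: 17.17
ee_pos: [466.6, -298.8, 15.5]
ee_rot: [180.0, 0.0, 108.6]
force: [0.2, 0.5, 0.3]
gripper_width: 25.7
gripper_force: 10.0
```

>>> apply_moves --pt "-1 0 0 0 0 0 0" --pt "-1 0 0 0 0 0 0" --pt "-1 0 0 0 0 0 0" --newtons 45

```text
time_s: 17.42
ee_pos: [466.6, -298.8, 15.5]
ee_rot: [180.0, 0.0, 108.6]
force: [0.2, 0.0, 1.3]
gripper_width: 25.2
gripper_force: 45.0
```

>>> apply_moves --pt "-1 0 0 0.01 0 0 0" --pt "-1 0 0 0.015 0 0 0" --pt "-1 0.01 0.008 0.02 0 0 -2" --pt "-1 0.015 0.013 0.02 0 0 -4" --pt "-1 0.02 0.018 0.02 0 0 -5"

```text
time_s: 17.83
ee_pos: [510.9, -260.1, 101.9]
ee_rot: [-180.0, 0.0, 97.2]
force: [0.9, -0.2, -1.8]
gripper_width: 25.2
gripper_force: 45.0
```

>>> apply_moves --pt "-1 0.02 0.02 0.015 0 0 -5" --pt "-1 0.02 0.015 0.009 0 0 -3.54" --pt "-1 0.018 0.015 0 0 0 -2" --pt "-1 0.008 0.007 0 0 0 0" --pt "-1 0.003 0.003 0 0 0 0"

```text
time_s: 18.25
ee_pos: [581.3, -198.6, 124.6]
ee_rot: [180.0, 0.0, 87.2]
force: [-0.5, 1.0, -0.6]
gripper_width: 25.4
gripper_force: 45.0
```

>>> apply_moves --pt "-1 0 0 0 0 0 0" --pt "-1 0 0 0 0 0 0" --pt "-1 0 0 0 0 0 0" --pt "-1 0 0 0 0 0 0"

```text
time_s: 18.58
ee_pos: [579.5, -200.5, 124.2]
ee_rot: [-179.9, -0.0, 87.0]
force: [-0.0, 0.6, -1.1]
gripper_width: 25.4
gripper_force: 45.0
```

```bash
python3 - <<'E'
from h import *
f=cams.grab_frame('wrist'); np.savez('w5.npz',**f)
cv2.imwrite('pics/w5.png',cv2.resize(f['color'][:300,80:480][:,:,::-1],(800,600),interpolation=cv2.INTER_CUBIC))
g=cams.grab_frame('side'); np.savez('s5.npz',**g)
s=status.state();print(s['ee_pos'],s['ee_rot'],s['force'],s['torque'],s['time_s'])
T=np.array(s['ee_pos'])
for X in [(0,20,-10.5),(0,190,-10.5)]: print(proj(f,T+X))
p=np.array([573,83.8]);a=np.radians(-2.94);c,sn=np.cos(a),np.sin(a)
for X in [(1,-63,136),(43,-63,136),(22,-63,136),(22,-63,114)]: print(X,proj(f,[573+c*X[0]-sn*X[1],83.8+sn*X[0]+c*X[1],X[2]]), (proj(f,[573+c*X[0]-sn*X[1],83.8+sn*X[0]+c*X[1],X[2]])-[80,0]+.25)*2)
E
```

```text
[ 579.88151674 -200.43002769  124.39671764] [-1.79976657e+02  1.27746304e-03  8.69626347e+01] [-0.39066768  1.08255198 -1.00126719] [-1.56037098e-01  5.45621022e-02  5.27461941e-05] 18.6833
[281.68520222 221.89060943]
[ 258.33153534 -201.87060648]
(1, -63, 136) [ 215.67571615 -399.4427967 ] [ 271.85143231 -798.3855934 ]
(43, -63, 136) [ 356.16136401 -399.98282763] [ 552.82272802 -799.46565526]
(22, -63, 136) [ 285.89670958 -399.71272825] [ 412.29341916 -798.92545649]
(22, -63, 114) [ 285.23491278 -310.17051633] [ 410.96982557 -619.84103266]
```

View pics/w5.png

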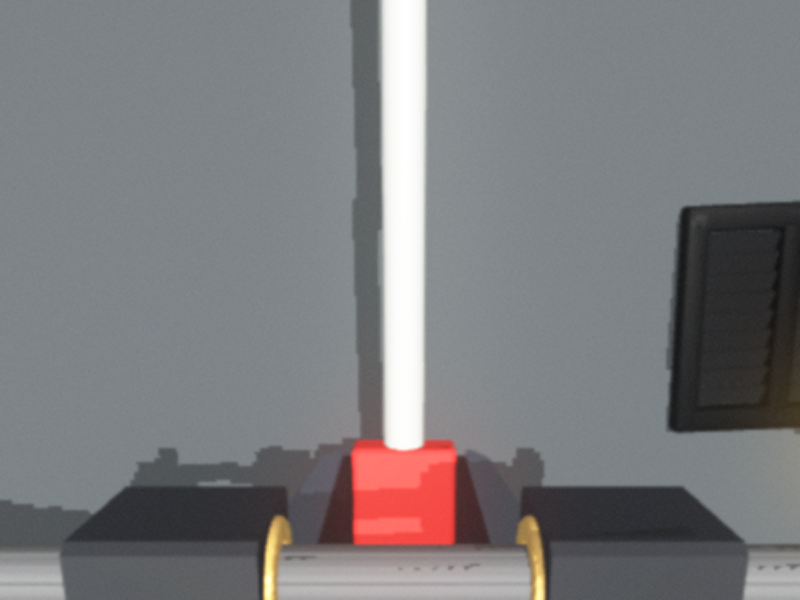

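The shank leaves the grip straight along the tool axis (centre column 404 top to bottom). Check sag from its apparent width.

```bash
python3 - <<'E'
from h import *
from scipy.optimize import least_squares
f=dict(np.load('w5.npz')); im=f['color'].astype(float).min(2)
R,t,K=f['R'],f['t'],f['intrinsics']; C=-R.T@t
T=np.array([579.88,-200.43,124.4]); yaw=np.radians(87.0)
rows=np.arange(4,212,4); ob=[]
for v in rows:
    r=im[v]; bg=np.median(r[295:305]); pk=np.median(r[277:287]); h=(bg+pk)/2
    i=282
    while r[i]>h:i+=1
    rt=i-1+(r[i-1]-h)/(r[i-1]-r[i]); i=282
    while r[i]>h:i-=1
    lf=i+(h-r[i])/(r[i+1]-r[i]); ob.append((lf,rt))
ob=np.array(ob)
def pred(p):
    # axis: starts shoulder; yaw offset, pitch, lateral, dz
    dy,pit,lat,dz,rr=p; a=yaw+dy; u=np.array([np.cos(a)*np.cos(pit),np.sin(a)*np.cos(pit),np.sin(pit)])
    S=T+20*np.array([np.cos(yaw),np.sin(yaw),0])+lat*np.array([np.sin(yaw),-np.cos(yaw),0])+[0,0,-10.5+dz]
    s=np.arange(-5,160,1.0); A=S+s[:,None]*u
    w=C-A; w-=(w@u)[:,None]*u; d=np.linalg.norm(w,axis=1)[:,None]; n=np.cross(u,w/d)
    cth=rr/d; sth=np.sqrt(1-cth**2)
    out=[]
    for sg in (1,-1):
        E=A+rr*(cth*w/d+sg*sth*n); c=(R@E.T).T+t; q=(K@c.T).T; q=q[:,:2]/q[:,2:]; o=np.argsort(q[:,1]); out.append(np.interp(rows,q[o,1],q[o,0]))
    return np.sort(np.array(out).T,1)
for fixz in (True,False):
    def res(p):
        e=(pred([p[0],p[1],p[2],0 if fixz else p[3],5+ (p[3] if fixz else 0)])-ob).ravel(); return e
    q=least_squares(res,[0,0,0,0],x_scale=[.01,.01,1,1],loss='soft_l1',f_scale=.3)
    print('yaw,pitch deg',np.degrees(q.x[:2]),q.x[2:],np.abs(q.fun).mean())
E
```

```text
yaw,pitch deg [-2.30034010e-04 -4.62568048e-01] [-1.05917915 -0.26737195] 0.05349410772104499
yaw,pitch deg [-2.29956035e-04 -4.62568370e-01] [-1.07096998 -9.43882167] 0.05349411637059212
```

>>> apply_moves --pt "-1 0.0004 0 0 0.35 0 0" --pt "-1 0.0003 0.006 0 0 0 0" --pt "-1 0.0004 0.008 0 0 0 0" --pt "-1 0.0003 0.006 0 0 0 0" --pt "-1 0.0001 0.003 0 0 0 0"

```text
time_s: 19.1
ee_pos: [582.0, -175.4, 124.5]
ee_rot: [-180.0, -0.4, 87.1]
force: [-0.1, 0.3, -0.6]
gripper_width: 25.4
gripper_force: 45.0
```

>>> apply_moves --pt "-1 0.0001 0.002 0 0 0 0" --pt "-1 0 0 0 0 0 0" --pt "-1 0 0 0 0 0 0" --pt "-1 0 0 0 0 0 0"

```text
time_s: 19.43
ee_pos: [582.2, -174.8, 124.5]
ee_rot: [-180.0, -0.3, 87.0]
force: [-0.6, -0.1, -0.5]
gripper_width: 25.5
gripper_force: 45.0
```

```bash
python3 - <<'E'
from h import *
a=[]
for n in ('side','top'):
    g=cams.grab_frame(n); np.savez(n+'6.npz',**g)
    c=proj(g,[591.7,19.7,114]); print(n,c,proj(g,[591.7,15,114]))
    u,v=int(c[0]),int(c[1]); a.append(cv2.resize(g['color'][v-20:v+20,u-26:u+26][:,:,::-1],(780,600),interpolation=cv2.INTER_CUBIC)[:,:,:] )
cv2.imwrite('pics/st6.png',np.hstack([cv2.resize(x,(400,308)) for x in a]))
s=status.state();print(s['ee_pos'],s['ee_rot'],s['force'],s['time_s'])
E
```

```text
side [294.73390474 190.65174391] [295.13021104 191.76876965]
top [270.61919052 208.41310059] [272.33415234 208.44249935]
[ 582.14586447 -174.90685221  124.47786696] [-179.99036996   -0.34468299   87.00700862] [-0.46829566  0.25057741 -0.88087188] 19.5333
```

View pics/st6.png

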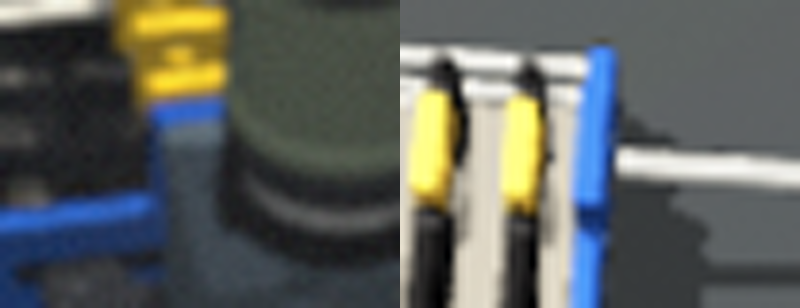

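Top crop: the rod nose (620,157) lies right before the ear and in line with the expected hole row (~155). The side view is blocked by the arm. Feel in.

>>> apply_moves --pt "-1 -0.0003 0.002 0 0 0 0" --pt "-1 0.0001 0.002 0 0 0 0" --pt "-1 0.0001 0.002 0 0 0 0" --pt "-1 0 0 0 0 0 0"

```text
time_s: 19.87
ee_pos: [582.1, -168.3, 124.5]
ee_rot: [-180.0, -0.4, 87.0]
force: [0.2, 0.4, -1.0]
gripper_width: 25.5
gripper_force: 45.0
```

>>> apply_moves --pt "-1 0.0001 0.0015 0 0 0 0" --pt "-1 0.0001 0.0015 0 0 0 0" --pt "-1 0 0 0 0 0 0"

```text
time_s: 20.12
ee_pos: [582.3, -165.4, 124.5]
ee_rot: [-180.0, -0.4, 87.0]
force: [0.2, 0.1, -1.7]
gripper_width: 25.3
gripper_force: 45.0
```

>>> apply_moves --pt "-1 0.0001 0.003 0 0 0 0" --pt "-1 0.0002 0.003 0 0 0 0" --pt "-1 0.0001 0.003 0 0 0 0" --pt "-1 0.0002 0.003 0 0 0 0" --pt "-1 0 0 0 0 0 0"

```text
time_s: 20.53
ee_pos: [582.9, -153.0, 124.5]
ee_rot: [-180.0, -0.4, 87.0]
force: [0.2, -0.3, -1.1]
gripper_width: 25.7
gripper_force: 45.0
```

>>> apply_moves --pt "-1 0.0001 0.002 0 0 0 0" --pt "-1 0.0001 0.002 0 0 0 0" --pt "-1 0.0001 0.0015 0 0 0 0" --pt "-1 0 0 0 0 0 0"

```text
time_s: 20.87
ee_pos: [583.2, -147.9, 124.5]
ee_rot: [-180.0, -0.4, 87.0]
force: [-0.3, -0.3, -1.2]
gripper_width: 25.8
gripper_force: 45.0
```

>>> apply_moves --pt "-1 0.0001 0.0015 0 0 0 0" --pt "-1 0.0001 0.0015 0 0 0 0" --pt "-1 0.0001 0.0015 0 0 0 0" --pt "-1 0 0 0 0 0 0"

```text
time_s: 21.2
ee_pos: [583.4, -143.4, 124.5]
ee_rot: [-180.0, -0.4, 87.0]
force: [0.1, 0.4, -1.6]
gripper_width: 25.6
gripper_force: 45.0
```

>>> apply_moves --pt "-1 0.0001 0.0015 0 0 0 0" --pt "-1 0 0.0015 0 0 0 0" --pt "-1 0.0001 0.0015 0 0 0 0" --pt "-1 0 0 0 0 0 0"

```text
time_s: 21.53
ee_pos: [583.7, -138.9, 124.5]
ee_rot: [-180.0, -0.4, 87.0]
force: [0.1, 0.5, -1.1]
gripper_width: 25.7
gripper_force: 45.0
```

>>> apply_moves --pt "-1 0.0002 0.004 0 0 0 0" --pt "-1 0.0002 0.004 0 0 0 0" --pt "-1 0.0002 0.004 0 0 0 0" --pt "-1 0.0002 0.004 0 0 0 0" --pt "-1 0.0002 0.004 0 0 0 0"

```text
time_s: 21.95
ee_pos: [584.7, -118.7, 124.5]
ee_rot: [-180.0, -0.3, 87.0]
force: [0.3, -0.1, -0.9]
gripper_width: 25.6
gripper_force: 45.0
```

>>> apply_moves --pt "-1 0.0001 0.003 0 0 0 0" --pt "-1 0.0001 0.002 0 0 0 0" --pt "-1 0.0001 0.0015 0 0 0 0" --pt "-1 0 0 0 0 0 0"

```text
time_s: 22.28
ee_pos: [585.0, -112.3, 124.5]
ee_rot: [-180.0, -0.4, 87.0]
force: [-0.3, 0.2, -1.8]
gripper_width: 25.7
gripper_force: 45.0
```

>>> apply_moves --pt "-1 0.0001 0.0015 0 0 0 0" --pt "-1 0 0.0015 0 0 0 0" --pt "-1 0.0001 0.0015 0 0 0 0" --pt "-1 0 0 0 0 0 0"

```text
time_s: 22.62
ee_pos: [585.2, -108.0, 124.5]
ee_rot: [-180.0, -0.4, 87.0]
force: [0.7, 0.2, -0.5]
gripper_width: 25.5
gripper_force: 45.0
```

>>> apply_moves --pt "-1 0.0001 0.003 0 0 0 0" --pt "-1 0.0002 0.004 0 0 0 0" --pt "-1 0.0002 0.004 0 0 0 0" --pt "-1 0.0002 0.004 0 0 0 0" --pt "-1 0.0002 0.004 0 0 0 0"

```text
time_s: 23.03
ee_pos: [586.2, -88.8, 124.5]
ee_rot: [180.0, -0.3, 87.0]
force: [0.3, -1.2, -1.0]
gripper_width: 25.2
gripper_force: 45.0
```

>>> apply_moves --pt "-1 0.0002 0.004 0 0 0 0" --pt "-1 0.0001 0.003 0 0 0 0" --pt "-1 0.0001 0.0015 0 0 0 0" --pt "-1 0 0 0 0 0 0"

```text
time_s: 23.37
ee_pos: [586.6, -80.1, 124.5]
ee_rot: [180.0, -0.4, 87.0]
force: [0.2, 0.9, -0.2]
gripper_width: 25.6
gripper_force: 45.0
```

>>> apply_moves --pt "-1 0.0001 0.0015 0 0 0 0" --pt "-1 0.0001 0.0015 0 0 0 0" --pt "-1 0.0001 0.0015 0 0 0 0" --pt "-1 0.0001 0.0015 0 0 0 0" --pt "-1 0 0 0 0 0 0"

```text
time_s: 23.78
ee_pos: [586.9, -74.6, 124.5]
ee_rot: [-180.0, -0.3, 87.0]
force: [1.2, -0.8, -0.6]
gripper_width: 25.2
gripper_force: 45.0
```

>>> apply_moves --pt "-1 0.0001 0.0015 0 0 0 0" --pt "-1 0.0001 0.0015 0 0 0 0" --pt "-1 0.0001 0.0015 0 0 0 0" --pt "-1 0 0 0 0 0 0"

```text
time_s: 24.12
ee_pos: [587.2, -69.9, 124.5]
ee_rot: [-180.0, -0.4, 87.0]
force: [1.6, 0.0, -2.5]
gripper_width: 25.3
gripper_force: 45.0
```

>>> apply_moves --pt "-1 0.0001 0.003 0 0 0 0" --pt "-1 0.0002 0.004 0 0 0 0" --pt "-1 0.0002 0.004 0 0 0 0" --pt "-1 0.0001 0.002 0 0 0 0" --pt "-1 0 0 0 0 0 0"

```text
time_s: 24.53
ee_pos: [587.9, -56.4, 124.5]
ee_rot: [-180.0, -0.4, 87.0]
force: [1.9, 0.0, -0.8]
gripper_width: 25.5
gripper_force: 45.0
```

>>> apply_moves --pt "-1 0.0001 0.0015 0 0 0 0" --pt "-1 0.0001 0.0015 0 0 0 0" --pt "-1 0.0001 0.0015 0 0 0 0" --pt "-1 0.0001 0.0015 0 0 0 0" --pt "-1 0 0 0 0 0 0"

```text
time_s: 24.95
ee_pos: [588.1, -51.0, 124.5]
ee_rot: [-180.0, -0.4, 87.0]
force: [1.5, -0.7, -1.6]
gripper_width: 25.6
gripper_force: 45.0
```

>>> apply_moves --pt "-1 0.0003 0.0015 0 0 0 0" --pt "-1 0.0002 0.0015 0 0 0 0" --pt "-1 0.0001 0.002 0 0 0 0" --pt "-1 0.0001 0.002 0 0 0 0" --pt "-1 0 0 0 0 0 0"

```text
time_s: 25.37
ee_pos: [588.6, -43.6, 124.4]
ee_rot: [-180.0, -0.4, 87.0]
force: [0.4, 0.7, -1.4]
gripper_width: 25.8
gripper_force: 45.0
```

>>> apply_moves --pt "-1 0.0001 0.003 0 0 0 0" --pt "-1 0.0002 0.004 0 0 0 0" --pt "-1 0.0002 0.004 0 0 0 0" --pt "-1 0.0002 0.004 0 0 0 0" --pt "-1 0 0 0 0 0 0"

```text
time_s: 25.78
ee_pos: [589.5, -28.2, 124.5]
ee_rot: [-180.0, -0.4, 87.1]
force: [0.4, 0.5, -1.3]
gripper_width: 25.4
gripper_force: 45.0
```

>>> apply_moves --pt "-1 0.0002 0.004 0 0 0 0" --pt "-1 0.0002 0.004 0 0 0 0" --pt "-1 0.0002 0.004 0 0 0 0" --pt "-1 0.0002 0.004 0 0 0 0" --pt "-1 0.0002 0.004 0 0 0 0"

```text
time_s: 26.2
ee_pos: [590.6, -8.8, 124.5]
ee_rot: [-180.0, -0.3, 87.0]
force: [0.6, -0.4, -0.9]
gripper_width: 25.1
gripper_force: 45.0
```

>>> apply_moves --pt "-1 0.0001 0.002 0 0 0 0" --pt "-1 0.0001 0.002 0 0 0 0" --pt "-1 0 0 0 0 0 0"

```text
time_s: 26.45
ee_pos: [590.8, -4.7, 124.5]
ee_rot: [-180.0, -0.4, 87.0]
force: [0.1, 0.3, -1.3]
gripper_width: 25.4
gripper_force: 45.0
```

>>> apply_moves --pt "-1 0 0.001 0 0 0 0" --pt "-1 0.0001 0.001 0 0 0 0" --pt "-1 0 0 0 0 0 0"

```text
time_s: 26.7
ee_pos: [590.8, -3.2, 124.5]
ee_rot: [-180.0, -0.4, 87.0]
force: [-0.5, 0.9, -1.4]
gripper_width: 25.5
gripper_force: 45.0
```

>>> apply_moves --pt "-1 0 0.001 0 0 0 0" --pt "-1 0 0 0 0 0 0" --pt "-1 0 0 0 0 0 0"

```text
time_s: 26.95
ee_pos: [590.9, -2.2, 124.5]
ee_rot: [-180.0, -0.4, 87.0]
force: [-0.4, 0.0, -0.9]
gripper_width: 25.2
gripper_force: 45.0
```

>>> apply_moves --pt "-1 0 0.001 0 0 0 0" --pt "-1 0 0 0 0 0 0"

```text
time_s: 27.12
ee_pos: [590.9, -1.6, 124.5]
ee_rot: [-180.0, -0.3, 87.0]
force: [1.0, -2.0, -0.8]
gripper_width: 25.3
gripper_force: 45.0
```

>>> apply_moves --pt "-1 0 0.001 0 0 0 0" --pt "-1 0 0 0 0 0 0"

```text
time_s: 27.28
ee_pos: [590.9, -1.5, 124.5]
ee_rot: [-180.0, -0.2, 87.1]
force: [0.3, -5.8, -1.4]
gripper_width: 25.5
gripper_force: 45.0
```

>>> apply_moves --pt "-1 0 0.001 0 0 0 0" --pt "-1 0 0 0 0 0 0"

```text
time_s: 27.45
ee_pos: [590.9, -1.4, 124.5]
ee_rot: [180.0, -0.1, 87.1]
force: [0.7, -7.2, -1.4]
gripper_width: 25.6
gripper_force: 45.0
```

>>> apply_moves --pt "-1 0 -0.0015 0 0 0 0" --pt "-1 0 0 0 0 0 0" --pt "0.2 0 0 0 0 0 0" --pt "0.2 0 0 0 0 0 0" --pt "0.2 0 0 0 0 0 0" --newtons 20

```text
time_s: 27.87
ee_pos: [590.8, -0.1, 124.6]
ee_rot: [-180.0, -0.4, 87.0]
force: [-0.3, -0.5, 0.5]
gripper_width: 42.5
gripper_force: 0.0
```

>>> apply_moves --pt "0.2 0 0 0 0 0 0" --pt "0.2 0 -0.002 0.01 0 0 0" --pt "0.2 0 0 0.03 0 0 0" --pt "0.2 0 0 0.035 0 0 0" --pt "0.2 0 0 0.035 0 0 0"

```text
time_s: 28.28
ee_pos: [590.4, -2.6, 236.1]
ee_rot: [-179.9, -0.4, 87.0]
force: [0.6, -0.5, 0.7]
gripper_width: 54.8
gripper_force: 0.0
```

>>> apply_moves --pt "0.2 0 -0.025 0.02 0 0 0" --pt "0.2 0 -0.025 0 0 0 0" --pt "0.2 0 -0.03 0 0 0 0" --pt "0.2 0 0 0 0 0 0" --pt "0.2 0 0 0 0 0 0"

```text
time_s: 28.7
ee_pos: [590.7, -83.8, 255.2]
ee_rot: [180.0, -0.4, 86.9]
force: [0.1, -0.3, -0.2]
gripper_width: 54.4
gripper_force: 0.0
```

```bash
python3 - <<'E'
from h import *
f=cams.grab_frame('wrist'); np.savez('w7.npz',**f)
cv2.imwrite('pics/w7.png',cv2.resize(f['color'][:300,80:480][:,:,::-1],(800,600),interpolation=cv2.INTER_CUBIC))
s=status.state();print(s['ee_pos'],s['ee_rot'],s['force'],s['time_s'])
def P(X):
    a=np.radians(-3);c,n=np.cos(a),np.sin(a); return ((proj(f,[573+c*X[0]-n*X[1],83.8+n*X[0]+c*X[1],X[2]])-[80,0])*2).round()
print('tip',P((22,107,114)),'ear',P((22,-63,136)),'shoulder',P((22,-63,119)),'gripend',P((22,-95,119)),'cass fronts',[P((-60,y,102)) for y in (-34,0,34)],'backs',[P((60,y,102)) for y in (-34,0,34)])
E
```

```text
[590.71981996 -82.79902294 254.94920148] [179.99683352  -0.39505297  86.95424372] [ 0.39831861 -0.59571839  0.06697489] 28.75
tip [ 391. -358.] ear [393. 152.] shoulder [393. 157.] gripend [394. 239.] cass fronts [array([197.,  89.]), array([190.,  -3.]), array([ 184., -100.])] backs [array([485.,  88.]), array([487.,  -3.]), array([ 489., -100.])]
```

View pics/w7.png

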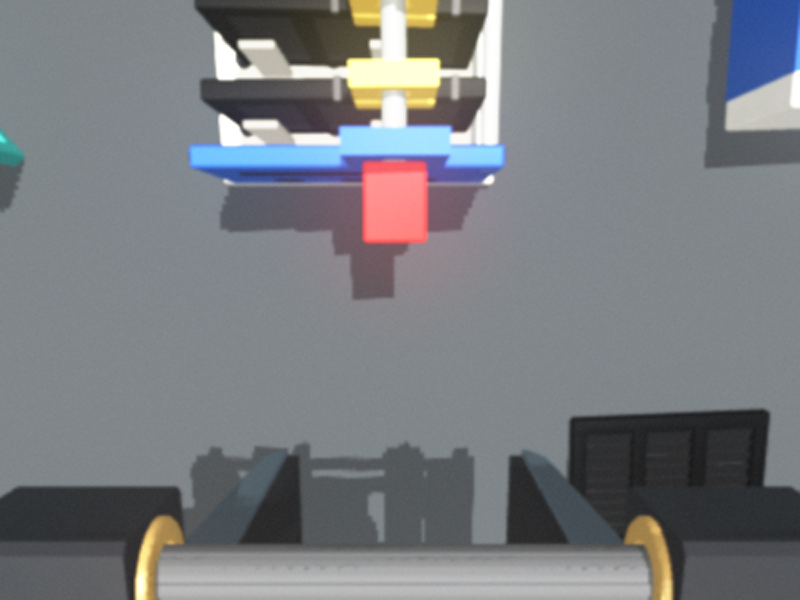

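The grip at (395,202) is almost on the plate, but a thin strip of shank at (395,160) shows a gap of about 1–2 mm. Close the fingers and nudge its end home.

>>> apply_moves --pt "-1 -0.0023 0.01 -0.02 -0.35 0 0" --pt "-1 0 0.01 -0.035 0 0 0" --pt "-1 0 0.006 -0.035 0 0 0" --pt "-1 0 0 -0.025 0 0 0" --pt "-1 0 0 -0.015 0 0 0"

```text
time_s: 29.17
ee_pos: [586.5, -54.7, 121.3]
ee_rot: [-179.7, -0.1, 87.1]
force: [-0.0, 0.3, -1.0]
gripper_width: 24.3
gripper_force: 0.0
```

>>> apply_moves --pt "-1 0 0 -0.006 0 0 0" --pt "-1 0 0 0 0 0 0" --pt "-1 0 0 0 0 0 0" --pt "-1 0 0 0 0 0 0"

```text
time_s: 29.5
ee_pos: [589.7, -56.5, 120.1]
ee_rot: [179.8, 0.0, 87.0]
force: [-0.1, 0.8, 0.6]
gripper_width: 0.6
gripper_force: 0.0
```

>>> apply_moves --pt "-1 0 0.006 0 0 0 0" --pt "-1 0 0.006 0 0 0 0" --pt "-1 0 0.006 0 0 0 0" --pt "-1 0 0.003 0 0 0 0" --pt "-1 0 0.001 0 0 0 0"

```text
time_s: 29.92
ee_pos: [588.6, -33.9, 118.7]
ee_rot: [180.0, -0.0, 87.1]
force: [-0.9, 0.1, -0.4]
gripper_width: 0.7
gripper_force: 0.0
```

>>> apply_moves --pt "-1 0 0.001 0 0 0 0" --pt "-1 0 0.001 0 0 0 0" --pt "-1 0 0 0 0 0 0"

```text
time_s: 30.17
ee_pos: [588.5, -32.7, 118.4]
ee_rot: [180.0, -0.0, 87.0]
force: [0.2, -0.3, -0.9]
gripper_width: 0.3
gripper_force: 0.0
```

>>> apply_moves --pt "-1 0 0.001 0 0 0 0" --pt "-1 0 0.001 0 0 0 0" --pt "-1 0 0 0 0 0 0"

```text
time_s: 30.42
ee_pos: [588.5, -30.7, 118.4]
ee_rot: [180.0, 0.0, 87.0]
force: [-0.4, -0.2, 0.5]
gripper_width: 0.5
gripper_force: 0.0
```

>>> apply_moves --pt "-1 0 0.001 0 0 0 0" --pt "-1 0 0 0 0 0 0"

```text
time_s: 30.58
ee_pos: [588.5, -30.6, 118.5]
ee_rot: [180.0, 0.1, 87.0]
force: [-0.3, -3.7, -0.2]
gripper_width: 0.3
gripper_force: 2.0
```

>>> apply_moves --pt "-1 0 0.001 0 0 0 0" --pt "-1 0 0 0 0 0 0"

```text
time_s: 30.75
ee_pos: [588.5, -30.5, 118.5]
ee_rot: [180.0, 0.2, 87.1]
force: [-0.1, -6.3, 0.8]
gripper_width: 0.4
gripper_force: 3.5
```

>>> apply_moves --pt "-1 0 -0.013 0 0 0 0" --pt "-1 0 -0.006 0.02 0 0 0" --pt "-1 0 0 0.035 0 0 0" --pt "-1 0 0 0 0 0 0" --pt "-1 0 0 0 0 0 0"

```text
time_s: 31.17
ee_pos: [589.9, -48.1, 175.7]
ee_rot: [179.7, -0.0, 87.0]
force: [0.6, 0.2, 0.0]
gripper_width: 0.7
gripper_force: 0.0
```

```bash
python3 - <<'E'
from h import *
f=cams.grab_frame('wrist'); np.savez('w8.npz',**f)
im=f['color']
s=status.state();print(s['ee_pos'],s['ee_rot'],s['time_s'])
def P(X,dy=0):
    a=np.radians(-3);c,n=np.cos(a),np.sin(a); return proj(f,[573+c*X[0]-n*X[1],83.8+dy+n*X[0]+c*X[1],X[2]])
sh=P((22,-63,119)); print('ear o',P((22,-63,136)),'ear in',P((22,-53,136)),'sh',sh,'end',P((22,-95,119)))
u,v=sh.astype(int)
for r in range(v-30,v+12): print(r,im[r,u-8:u+16:4].tolist() if 0 else im[r,u].tolist(),im[r,u-26].tolist())
c=im[v-40:v+50,u-60:u+60]; cv2.imwrite('pics/w8.png',cv2.resize(c[:,:,::-1],(800,600),interpolation=cv2.INTER_NEAREST))
E
```

```text
[588.73000715 -47.85035127 174.03219179] [ 1.79916801e+02 -4.47510853e-02  8.69886701e+01] 31.2167
ear o [279.31652655 124.53192997] ear in [279.28275584 105.77545107] sh [279.36130781 124.20050336] end [279.45416535 176.70992833]
94 [254, 254, 254] [169, 163, 152]
95 [254, 254, 254] [242, 239, 231]
96 [254, 254, 254] [249, 247, 241]
97 [254, 254, 254] [249, 247, 241]
98 [254, 254, 254] [249, 247, 241]
99 [254, 254, 254] [249, 247, 242]
100 [254, 254, 254] [249, 247, 241]
101 [254, 254, 254] [249, 247, 242]
102 [254, 254, 254] [249, 247, 241]
103 [254, 254, 254] [249, 247, 241]
104 [254, 254, 254] [248, 246, 240]
105 [254, 254, 254] [249, 247, 241]
106 [254, 254, 254] [249, 247, 242]
107 [253, 253, 254] [243, 244, 247]
108 [224, 240, 254] [201, 230, 254]
109 [164, 218, 255] [154, 214, 255]
110 [151, 211, 255] [146, 211, 255]
111 [152, 211, 255] [144, 209, 255]
112 [151, 211, 255] [143, 209, 255]
113 [150, 210, 255] [144, 208, 255]
114 [150, 209, 255] [143, 207, 255]
115 [151, 209, 255] [143, 206, 255]
116 [152, 209, 255] [143, 207, 255]
117 [151, 208, 255] [144, 207, 255]
118 [150, 208, 255] [144, 206, 255]
119 [151, 207, 255] [145, 206, 255]
120 [153, 208, 255] [144, 207, 255]
121 [150, 206, 255] [145, 207, 255]
122 [152, 207, 255] [142, 203, 255]
123 [150, 205, 255] [145, 206, 255]
124 [152, 207, 255] [142, 204, 255]
125 [153, 203, 255] [142, 201, 254]
126 [179, 182, 252] [135, 184, 252]
127 [229, 117, 186] [120, 126, 193]
128 [242, 87, 102] [113, 96, 114]
129 [246, 90, 100] [114, 94, 108]
130 [246, 89, 99] [113, 94, 107]
131 [246, 89, 98] [114, 94, 108]
132 [247, 89, 98] [113, 92, 105]
133 [253, 100, 106] [114, 91, 106]
134 [255, 123, 126] [117, 95, 109]
135 [255, 130, 132] [114, 94, 106]
```

View pics/w8.png

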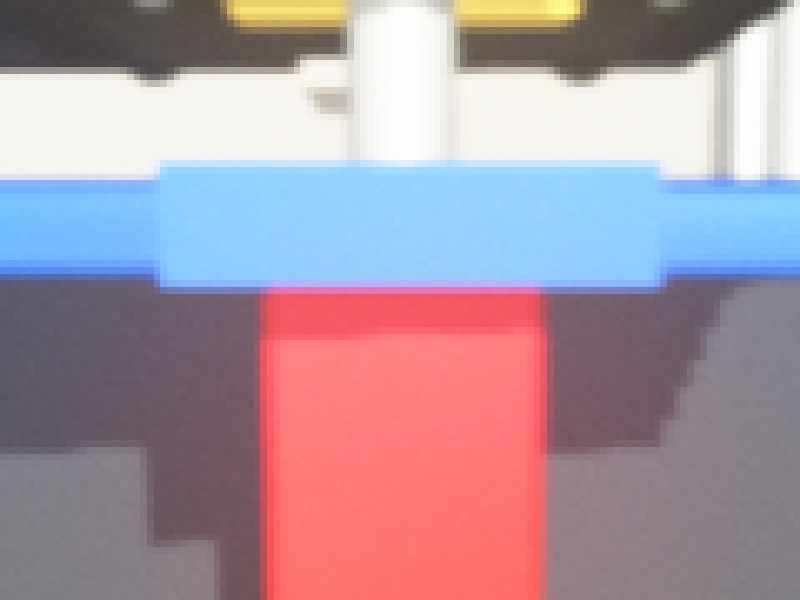

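Seen from straight above, the red grip (405,290) begins right at the blue plate's outer edge, so it is flush. A last light check push on each cassette will confirm they are still home.

>>> apply_moves --pt "-1 0 0 0.02 0 0 6" --pt "-1 -0.01 0.008 0 0 0 7" --pt "-1 -0.01 0.008 0 0 0 7" --pt "-1 -0.01 0.008 0 0 0 7" --pt "-1 -0.01 0.009 0 0 0 7"

```text
time_s: 31.63
ee_pos: [547.2, -14.4, 192.0]
ee_rot: [-179.9, -0.1, 121.3]
force: [0.2, 0.0, 1.0]
gripper_width: 0.4
gripper_force: 0.0
```

>>> apply_moves --pt "-1 -0.01 0.009 0 0 0 7" --pt "-1 -0.01 0.009 0 0 0 7" --pt "-1 -0.01 0.009 0 0 0 7" --pt "-1 -0.01 0.009 0 0 0 7" --pt "-1 -0.01 0.009 0 0 0 7"

```text
time_s: 32.05
ee_pos: [497.1, 30.8, 192.1]
ee_rot: [-180.0, -0.2, 156.4]
force: [0.8, -1.1, 0.3]
gripper_width: 0.4
gripper_force: 0.0
```

>>> apply_moves --pt "-1 -0.01 0.009 0 0 0 7" --pt "-1 -0.01 0.009 0 0 0 7" --pt "-1 -0.007 0.009 0 0 0 7" --pt "-1 0 0 0 0 0 0" --pt "-1 0 0 0 0 0 0"

```text
time_s: 32.47
ee_pos: [471.0, 57.4, 192.7]
ee_rot: [-180.0, -0.1, 176.9]
force: [0.6, -0.2, 0.1]
gripper_width: 0.3
gripper_force: 0.0
```

Down to z 58, then approach cassette a (home contact earlier at TCP x 495.5).

>>> apply_moves --pt "-1 0 0 -0.04 0 0 0" --pt "-1 0 0 -0.04 0 0 0" --pt "-1 0 0 -0.035 0 0 0" --pt "-1 0 0 -0.018 0 0 0" --pt "-1 0.006 0 0 0 0 0"

```text
time_s: 32.88
ee_pos: [473.6, 56.3, 56.1]
ee_rot: [-179.9, -0.6, 176.8]
force: [-0.4, -0.7, 0.5]
gripper_width: 0.2
gripper_force: 0.0
```

>>> apply_moves --pt "-1 0.006 0 0 0 0 0" --pt "-1 0.005 0 0 0 0 0" --pt "-1 0.003 0 0 0 0 0" --pt "-1 0 0 0 0 0 0" --pt "-1 0 0 0 0 0 0"

```text
time_s: 33.3
ee_pos: [492.5, 57.3, 61.6]
ee_rot: [180.0, 0.1, 177.0]
force: [-0.4, -0.0, -0.2]
gripper_width: 0.3
gripper_force: 0.0
```

>>> apply_moves --pt "-1 0.0015 0 0 0 0 0" --pt "-1 0.0015 0 0 0 0 0" --pt "-1 0 0 0 0 0 0"

```text
time_s: 33.55
ee_pos: [494.9, 57.3, 60.8]
ee_rot: [180.0, 0.0, 177.0]
force: [0.2, -0.3, 0.2]
gripper_width: 0.6
gripper_force: 0.0
```

>>> apply_moves --pt "-1 0.001 0 0 0 0 0" --pt "-1 0 0 0 0 0 0"

```text
time_s: 33.72
ee_pos: [495.5, 57.3, 60.5]
ee_rot: [180.0, -0.0, 177.0]
force: [0.5, -0.4, 0.5]
gripper_width: 0.2
gripper_force: 0.0
```

>>> apply_moves --pt "-1 0.001 0 0 0 0 0" --pt "-1 0 0 0 0 0 0"

```text
time_s: 33.88
ee_pos: [495.5, 57.3, 60.4]
ee_rot: [-180.0, -0.1, 177.0]
force: [-4.0, 0.4, 2.9]
gripper_width: 0.2
gripper_force: 1.7
```

>>> apply_moves --pt "-1 -0.006 0 0 0 0 0" --pt "-1 0.001 0.0155 0 0 0 0" --pt "-1 0.001 0.0155 0 0 0 0" --pt "-1 0 0 0 0 0 0"

```text
time_s: 34.22
ee_pos: [493.1, 89.9, 60.6]
ee_rot: [179.9, 0.1, 177.1]
force: [0.5, -0.8, 0.3]
gripper_width: 0.4
gripper_force: 0.0
```

>>> apply_moves --pt "-1 0.0025 0 0 0 0 0" --pt "-1 0.001 0 0 0 0 0" --pt "-1 0.001 0 0 0 0 0" --pt "-1 0 0 0 0 0 0"

```text
time_s: 34.55
ee_pos: [497.0, 87.7, 60.4]
ee_rot: [-180.0, -0.0, 177.0]
force: [-0.1, 0.4, 0.1]
gripper_width: 0.5
gripper_force: 0.2
```

>>> apply_moves --pt "-1 0.001 0 0 0 0 0" --pt "-1 0 0 0 0 0 0"

```text
time_s: 34.72
ee_pos: [497.1, 87.8, 60.3]
ee_rot: [-180.0, -0.1, 177.0]
force: [-2.5, -0.2, 2.6]
gripper_width: 0.3
gripper_force: 1.5
```

a and b are home. Now c (home at 498.8).

>>> apply_moves --pt "-1 -0.006 0 0 0 0 0" --pt "-1 0.001 0.0155 0 0 0 0" --pt "-1 0.001 0.0155 0 0 0 0" --pt "-1 0 0 0 0 0 0"

```text
time_s: 35.05
ee_pos: [494.7, 120.9, 60.7]
ee_rot: [179.9, 0.1, 177.1]
force: [0.5, -0.1, 0.2]
gripper_width: 0.2
gripper_force: 0.0
```

>>> apply_moves --pt "-1 0.0025 0 0 0 0 0" --pt "-1 0.001 0 0 0 0 0" --pt "-1 0.001 0 0 0 0 0" --pt "-1 0 0 0 0 0 0"

```text
time_s: 35.38
ee_pos: [498.7, 118.7, 60.4]
ee_rot: [-180.0, 0.0, 177.0]
force: [0.2, 0.2, 0.2]
gripper_width: 0.2
gripper_force: 0.0
```

>>> apply_moves --pt "-1 0.0007 0 0 0 0 0" --pt "-1 0 0 0 0 0 0"

```text
time_s: 35.55
ee_pos: [498.8, 118.8, 60.4]
ee_rot: [-180.0, -0.1, 177.0]
force: [-1.2, -0.6, 0.6]
gripper_width: 0.5
gripper_force: 0.7
```

>>> apply_moves --pt "-1 -0.015 0 0 0 0 0" --pt "-1 -0.02 0 0 0 0 0" --pt "-1 -0.01 0 0.03 0 0 0" --pt "-1 0 0 0.04 0 0 0" --pt "-1 0 0 0.04 0 0 0"

```text
time_s: 35.97
ee_pos: [452.8, 118.9, 171.1]
ee_rot: [-180.0, -0.2, 177.0]
force: [1.9, 0.2, 0.6]
gripper_width: 0.5
gripper_force: 0.0
```

>>> apply_moves --pt "-1 0 0 0.04 0 0 0" --pt "-1 0 0 0.04 0 0 0" --pt "-1 0 0 0.02 0 0 0" --pt "-1 0 0 0 0 0 0" --pt "-1 0 0 0 0 0 0"

```text
time_s: 36.38
ee_pos: [454.7, 119.2, 271.4]
ee_rot: [180.0, 0.2, 177.0]
force: [-0.5, 0.3, 0.4]
gripper_width: 0.4
gripper_force: 0.0
```

```bash
python3 - <<'E'
from h import *
g=cams.grab_frame('side')
im=g['color'].astype(int)
R=np.asarray(g['R'])
# rod beyond white plate, and grip
for q in ('rod','rod_tip'): print(q,[(np.round(b['rect']).tolist(),round(b['score'],2)) for b in finder.boxes_of(q,'side')[:3]])
W=lambda x,y,z:[573+.9987*x+.0513*y,82.5-.0513*x+.9987*y,z]
for n,X in dict(tip=(22,107,114),exit=(22,63,114),ent=(22,-63,114),gend=(22,-95,114)).items(): 
    c=proj(g,W(*X)); print(n,c.round(1),im[int(round(c[1])),int(round(c[0]))])
f=cams.grab_frame('wrist'); c=[proj(f,W(22,y,114)) for y in (70,80,90,100,104,112,120)]
for p in c:
    u,v=np.round(p).astype(int)
    print(p.round(),f['color'][v,u] if 0<=v<420 and 0<=u<560 else None, f['color'][v-12,u] if 12<=v<420 and 0<=u<560 else None)
E
```

```text
rod [([284.0, 154.0, 17.0, 48.0], 0.69), ([343.0, 273.0, 50.0, 70.0], 0.42)]
rod_tip [([257.0, 156.0, 55.0, 66.0], 0.55)]
tip [284.3 153. ] [193 195 192]
exit [286.9 162.3] [142 141 132]
ent [294.9 190.9] [254  65  60]
gend [297.  198.7] [113  56  75]
[320. 334.] [164 131  73] [55 53 55]
[330. 334.] [166 134  76] [59 58 60]
[340. 334.] [166 132  75] [58 59 60]
[349. 334.] [165 132  75] [59 58 59]
[353. 334.] [164 129  72] [59 58 60]
[361. 334.] [165 131  75] [57 57 59]
[369. 334.] [164 131  74] [58 57 58]
```

The side view agrees: the rod spans (284,154) to about (301,202), from the predicted tip to the grip at the blue plate. Hand in.

```bash
python3 -c "
from workcell import env
print(env.job_done())"
```

```text
the job is handed in; nothing more can be done
None
```

The three cassettes are home against the back stop, and the lock rod runs through all three clips and out of the white plate with its red grip flush on the blue plate; I let go and handed the job in at about 36 s. No verdict came back.

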